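# Put the dropper bottle away in the child-safe medicine box

### The job

Put the glass dropper bottle back in the wooden medicine box: lift the front of the sliding lid over its sill and slide it open, stand the bottle gently upright in the empty compartment it uncovers, then slide the lid fully home so that it drops flat behind the sill again. Leave the other things where they are.

Things in the scene. Friction and masses are not known exactly. Their poses are not given: they have to be found in the camera images.
- medicine_box: Light-wood box fixed to the worktop, 176 (local x) x 154 mm, 139 mm high, a dark cross inlaid in its long +y side. Origin: centre of the underside. Its lid slides open towards local -x, shut towards +x, on runners (tops of the side walls) at z = 113 mm. Inside 156 x 120 mm; a divider at x -10 to -4 mm, 67 mm high. The front half keeps a white pill bottle (38 x 78 mm), which stays.
- bay (a point): Centre of the floor of the empty rear compartment, 8 mm above the worktop, at local x = +37 mm of the box. Compartment: 82 mm along the box's x, 120 mm along its y; its walls are 132 to 134 mm high, with 141 mm between the side walls above the runners. Reach in from above; spread the fingers across the box (its y), and only as far as letting go needs.
- sill (a point): Middle of the top of the box's front wall (local x = -83 mm), a rounded sill 10 mm thick whose top lies 118 mm above the worktop, 5 mm above the runners. The shut lid stands behind it and cannot be drawn out until its front edge has been lifted over it. Axes as the box.
- strips (a point): Point midway between the two top strips that cover the lid's edges on both sides of the box's front half (box local x -88 to -4 mm, |y| 59 to 77 mm), at the height of their undersides. These slope from 22 mm above the runners at the front to 16.5 mm at their rear ends, so the lid's front can be tipped up but not taken off. The strips are 4 mm thick.
- box_lid: Loose light-wood lid, 153 (local x) x 128 x 8 mm, 0.13 kg, with ears at its rear end (138 mm wide). Origin: centre of its underside; shut: at local (0, 0, 113 mm) of the box, axes parallel, 1.5 mm of play each way along x. Opens 86 mm until the ears meet stops, then stays there, its front dipping about 4 degrees. Slid back to the rear wall, it drops 5 mm flat behind the sill at the very end.
- lid_front (a point): Middle of the lid's lower front edge (local x = -76.5 mm of the lid). To open, it must be 6 to 13 mm above its rest height (the knob raised 6 to 11 mm) while the first 15 mm are drawn; after that the lid rides on the sill.
- lid_knob (a point): On the lid's round dark-wood knob, 18 mm above the lid's upper face and 12 mm below the knob's top, at local x = -56 mm, on the centre line. The knob's upper part is a cylinder of 24 mm diameter, from 12 to 28 mm above the lid's face. Pinch it from above, lift, and draw or push.
- dropper_bottle: Small amber glass bottle with a black dropper cap, 102 mm high, 0.07 kg, upright on the worktop. Origin: centre of its underside; z up. Body 32 mm wide to 55 mm up, shoulder to 62 mm, round collar 24 mm wide from 62 to 77 mm, rubber bulb 12 mm wide to 102 mm. Best held by the collar and bulb from above.
- spice_jar: Bystander: spice jar with a yellow cap, 42 mm wide, 96 mm high, origin at the centre of its underside. May stand near the bottle.
- salt_shaker: Bystander: glass salt shaker with a grey domed top, 44 mm wide, 90 mm high, origin at the centre of its underside. May stand near the bottle.
- honey_jar: Bystander: jar with a grey screw lid, 71 mm wide, 110 mm high, origin at the centre of its underside.
- glass: Bystander: drinking glass, 81 mm wide, 91 mm high, origin at the centre of its underside.
- mug: Bystander: plain cream mug, 78 x 116 mm with its handle, 101 mm high, origin at the centre of its underside.
- lemon: Bystander: a lemon, 71 x 53 x 51 mm, origin at its underside.
- pill_bottle: Bystander: white pill bottle, 38 mm wide, 78 mm high, standing in the box's front compartment, origin at the centre of its underside.
- teaspoon: Bystander: a teaspoon lying on the worktop, 130 x 26 x 11 mm, origin at its underside.
- timer: Bystander: round white kitchen timer, 62 mm wide, 47 mm high, origin at the centre of its underside.
Not all that is in view belongs to the job. What is shaped like the dropper_bottle but blue or purple is not meant.

How it is judged (in metres and radians):
On the way, in this order (a step that is already met when the one before it is completed fails the run):
1. the lid is lifted over the sill and slid open at least 72 mm, the bottle still outside the box (x of box_lid in the frame of medicine_box below -0.072 m and horizontal distance between dropper_bottle and bay above 0.1 m), for 0.2 s.
2. the bottle stands upright on the floor of the rear compartment, let go (x of dropper_bottle in the frame of medicine_box between 0.005 and 0.07 m and y of dropper_bottle in the frame of medicine_box between -0.05 and 0.05 m and z of dropper_bottle in the frame of medicine_box below 0.014 m and angle between dropper_bottle's own z axis and vertical below 0.12 rad and contact force between the fingers and dropper_bottle below 0.1 N), for 0.2 s.
At the end, for the whole second after the job is handed in: The dropper bottle stands upright (within 0.12 rad) on the floor of the box's rear compartment, and the lid lies fully home: within 4 mm of shut along the slide and flat on its runners (within 2 mm of height and 0.018 rad), so dropped behind the sill; lid and bottle are at rest (x of dropper_bottle in the frame of medicine_box between 0.005 and 0.07 m and y of dropper_bottle in the frame of medicine_box between -0.05 and 0.05 m and z of dropper_bottle in the frame of medicine_box below 0.014 m and angle between dropper_bottle's own z axis and vertical below 0.12 rad and x of box_lid in the frame of medicine_box between -0.004 and 0.004 m and z of box_lid in the frame of medicine_box below 0.115 m and angle between the z axis of box_lid and the z axis of medicine_box, either way round below 0.018 rad and linear speed of each of box_lid, dropper_bottle below 0.02 m/s); the robot touches nothing.
It fails at once if the glass bottle is dropped or thrown into the box (faster than 0.7 m/s inside it) (horizontal distance between dropper_bottle and bay below 0.07 m and height (world z) of dropper_bottle below 0.1 m and linear speed of dropper_bottle above 0.7 m/s).
It fails at once if one of the other things is shifted by more than 30 mm (distance of any of spice_jar, salt_shaker, honey_jar, glass, mug, lemon, pill_bottle, teaspoon, timer from where it was at the start of the episode above 0.03 m).
It also fails if it takes over 54 s, if anything falls off the work surface, if the arm or the gripper's body presses on something with over 40 N, if the wrist force passes 120 N, or if a joint passes its speed limit or range.

### The arm

A 6-joint arm with a two-finger parallel gripper is mounted at the origin on a cart in front of the work surface, level with it; the furniture and walls round the work are solid. World frame = base frame: x ahead of the robot, y to its left, z up, the work surface at z = 0. Lengths are in mm, angles in rad, forces in N, time in s.
With the tool pointing down it reaches from about 275 to 1000 mm from the base axis. Payload 8.4 kg.
Tool frame: the origin (TCP) lies midway between the tips of the shut fingers; the grasp point (between the pads) lies 19 mm behind it; z points along the fingers, y is the line along which they close (so a half turn about z gives the same grasp; the last joint's range is limited). The gripper opens to 85 mm and grips with 20 to 120 N. Pads are 22 mm wide; open, the fingers measure 114 mm over their backs; the gripper's body (76 mm by 85 mm) begins 54 mm behind the grasp point. The pads swing forward as they close: fully open they stand 13 mm farther back than shut.
Start: joints at [1.168, 0.353, 1.633, -0, 1.155, -0.002], TCP at [243.846, 575.471, 231.281] pointing down, gripper open.
Joint ranges: [-2.63, 2.63], [-0.92, 2.1], [0.06, 2.66], [-1.3, 4.44], [0, 2.69], [-3.02, 3.02]. Speed limits (rad/s): [2.22, 2.22, 2.79, 3.14, 3.14, 3.14].

### API

Orientations are given as [roll, pitch, yaw] about the fixed x, y, z axes, in that order (R = Rz(yaw) Ry(pitch) Rx(roll)).
In Python, from rig import * gives the robot as it stands.
- The arm moves only by the shell command python3 -m jog 'ROWS' [FORCE]. ROWS is JSON, a list of rows, each an object of numbers: "x", "y", "z": the shift along the tool's x, y, z in cm; "spin": the turn about the tool's z in rad; "grip": the closure, from 0 (fully open) to 1 (shut). In form: [{"x": .., "y": .., "z": .., "spin": .., "grip": ..}, ...]. A call has 1 to 20 rows; each row shifts and turns the commanded pose from where the row before left it, along the tool's axes as they then stand; what a row does not reach is not made up. A row lasts 1/12 s, in which the tool goes at most 41.7 mm and 7.16 degrees, less where a joint would pass 70% of its speed; a pose out of reach is approached as far as the arm can. A call with a gripper value outside its range is refused whole. The fingers move at their own pace and stop on an object; FORCE is the grip in N (left out, the last holds). Time passes only in rows, so rows that do not move let the fingers close. It gives the time, the measured TCP pose, the force, the opening and the grip force at its end, in the units of the state.
- sense(): the state, without advancing time (a new reading comes with each control period).
- grab_frame(name): name is "scene" or "side" or "wrist"; returns a dict with "pixels" (400x640x3 uint8, blue, green, red), "camera_matrix" (3x3 intrinsics, pixels), "rvec" (rotation vector, rad) and "tvec" (3), from world to camera coordinates, as OpenCV has them; the wrist camera has in their place "T_tool_cam" (4x4, takes a point from camera to tool coordinates, whose origin is the TCP and whose axes are the flange's). Camera axes: x right, y down, z forward; pixel columns grow to the right and rows downward; lengths in mm; the calibration is good to about 2 mm. The wrist camera is an equidistant fisheye: a pixel r from the principal point sees the ray r / f radians off the axis. A picture is of the moment at which its call begins: read the wrist's pose just before it. There is no depth.
- sign_off(): hands the job in; it is judged then, once.
The state is a dict: "clock": time; "qpos": joint angles; "qvel": joint speeds; "joint_efforts": joint torques, N m; "eef_pos": TCP position; "tcp_rot": TCP orientation; "contact_force": force on the tool from outside, world axes, zero at the start; "wrist_torque": the same for the moment, N m; "opening": opening from 0.0 (shut) to 1.0 (fully open); "grasp_force": force on a finger pad.
Only numpy, scipy, OpenCV 4.12 (cv2) and the standard library are available. Lean on these libraries where they do the work, as an engineer would, in place of code of your own. Each camera call takes 0.05 s, during which the arm holds its last target. There are 200 camera calls.

## Working session

There is one attempt and no reset: what is moved stays moved. The work goes in short steps, Python scripts to look and compute and a shell command to move; the robot and the scene stay as the last step left them, time stands still between calls to the robot, and variables do not carry over. Pictures are saved under pics/ and viewed, at most 10 in all, crops included, and the job is handed in when it is done.

```bash
ls; mkdir -p pics; python3 - <<'E'
from rig import *
import cv2,numpy as np
for n in ("scene","side"):
    f=grab_frame(n); cv2.imwrite(f"pics/{n}0.png",f["pixels"])
    np.savez(f"pics/{n}0.npz",**f)
    R=cv2.Rodrigues(np.array(f["rvec"],float))[0]; print(n,(-R.T@np.array(f["tvec"]).ravel()).round(),R[2].round(2))
s=sense();print(s)
E
```

```text
pics
scene [-285. -522. 1218.] [ 0.59  0.31 -0.75]
side [ 344. 1286.  713.] [ 0.16 -0.9  -0.41]
{'clock': 0.1, 'qpos': array([ 1.16763898e+00,  3.53562309e-01,  1.63410089e+00,  7.32786615e-06,
        1.15519412e+00, -2.38068875e-03]), 'qvel': array([ 0.00040788, -0.00306004, -0.00265945,  0.00161025,  0.00170518,
       -0.00018204]), 'joint_efforts': array([-1.21013803e-03, -6.06351542e+01, -3.42819250e+01,  4.24739574e-05,
        3.97690965e-03, -5.08690528e-05]), 'eef_pos': array([243.6441387 , 575.0666126 , 230.62951037]), 'tcp_rot': array([-3.14032801e+00, -9.71107847e-06,  2.74081303e+00]), 'contact_force': array([-0.10788666, -0.65474929, -0.06731151]), 'wrist_torque': array([ 0.01462838, -0.03648797,  0.0373408 ]), 'grasp_force': 0.0, 'opening': 1.0053929037652332}
```

View pics/scene0.png

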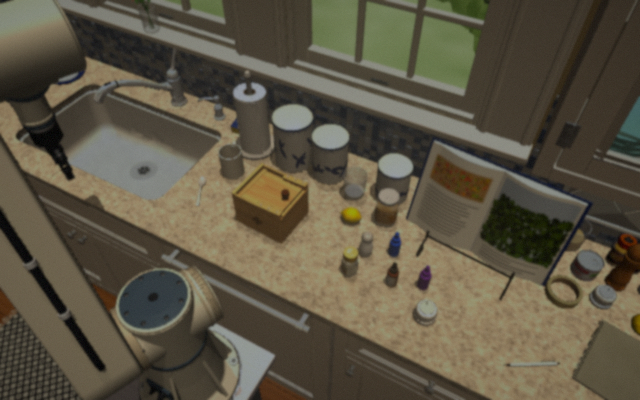

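View pics/side0.png

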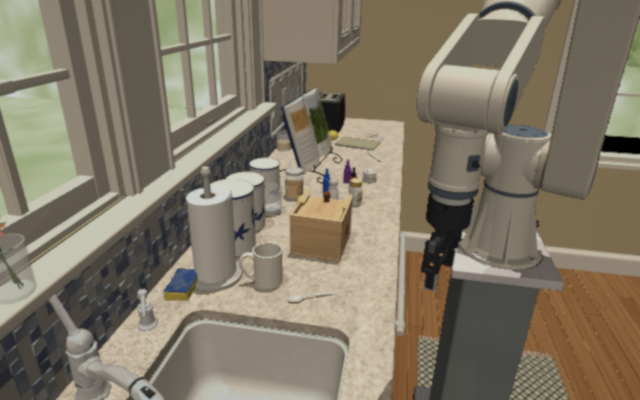

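The scene view shows the box at about (272,205) with its knob at (285,194). The amber bottle is at (392,274), blue at (395,243), purple at (425,277), the spice jar at (350,262) and the salt shaker at (367,243). I'll enlarge the box and bottle area.

```bash
cat > h.py <<'E'
import numpy as np,cv2
def load(p):
    f=np.load(p); return {k:f[k] for k in f}
def ray(f,uv):
    R=cv2.Rodrigues(np.array(f["rvec"],float))[0]; c=-R.T@np.array(f["tvec"],float).ravel()
    K=np.array(f["camera_matrix"],float)
    d=R.T@np.linalg.solve(K,np.array([uv[0],uv[1],1.])); return c,d/np.linalg.norm(d)
def onplane(f,uv,z):
    c,d=ray(f,uv); return c+d*(z-c[2])/d[2]
def tri(f,a,g,b):
    c,d=ray(f,a);e,h=ray(g,b)
    s=np.linalg.lstsq(np.c_[d,-h],e-c,rcond=None)[0]
    p,q=c+s[0]*d,e+s[1]*h; return (p+q)/2,np.linalg.norm(p-q)
def wray(f,s,uv):
    from scipy.spatial.transform import Rotation as Ro
    K=np.array(f["camera_matrix"],float);T=np.array(f["T_tool_cam"],float)
    a=np.array([(uv[0]-K[0,2])/K[0,0],(uv[1]-K[1,2])/K[1,1]]);r=np.linalg.norm(a)
    d=np.array([*(a/max(r,1e-9)*np.sin(r)),np.cos(r)])
    R=Ro.from_euler('xyz',s["tcp_rot"]).as_matrix()
    return R@T[:3,3]+s["eef_pos"], R@T[:3,:3]@d
def wplane(f,s,uv,z):
    c,d=wray(f,s,uv); return c+d*(z-c[2])/d[2]
E
python3 - <<'E'
from h import *
f=load("pics/scene0.npz");g=load("pics/side0.npz")
a=cv2.resize(f["pixels"][150:250,220:320],None,fx=6,fy=6,interpolation=cv2.INTER_CUBIC)
cv2.imwrite("pics/box0.png",a)
for n,uv,z in (("knob",(285,194),139),("bottle cap",(393,264),102),("bottle base",(392,285),0),("blue",(396,234),102),("purple",(427,266),102),("spice",(351,254),96),("salt",(367,236),90),("honey",(388,197),110)):
    print(n,onplane(f,uv,z).round())
E
```

```text
knob [542.  38. 139.]
bottle cap [ 489. -336.  102.]
bottle base [ 491. -345.    0.]
blue [ 589. -303.  102.]
purple [ 527. -420.  102.]
spice [ 468. -219.   96.]
salt [ 552. -230.   90.]
honey [ 704. -228.  110.]
```

View pics/box0.png

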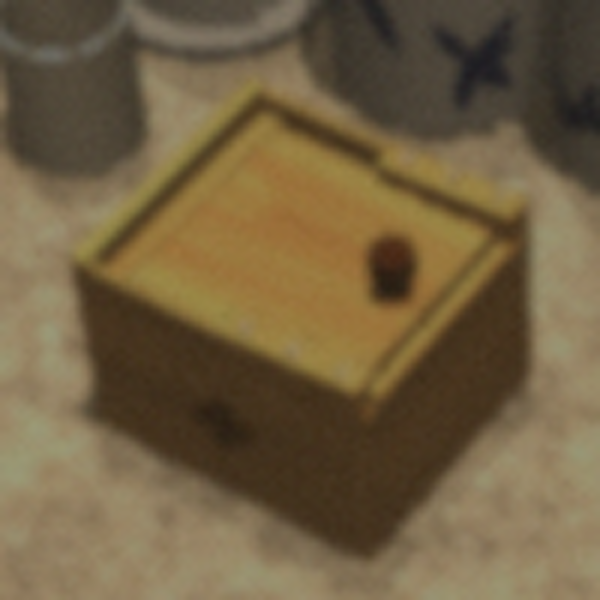

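The enlarged view shows the dark cross on the near side, which is box +y. The front with knob and sill is to the right, so box x points roughly along world +y. Next I work out the box pose from its corners.

```bash
python3 - <<'E'
from h import *
f=load("pics/scene0.npz")
P=lambda u,v,z: onplane(f,(220+u/6-.4,150+v/6-.4),z)
pts={"RN":(78,258,134,88,77),"RF":(255,85,134,88,-77),"FN":(370,400,137,-88,77),"FF":(525,213,139,-88,-77),"bFN":(370,555,0,-88,77),"bRN":(95,415,0,88,77),"bFF":(528,378,0,-88,-77)}
A=[];B=[]
for n,(u,v,z,x,y) in pts.items():
    p=P(u,v,z);print(n,p.round());A.append([x,y]);B.append(p[:2])
A=np.array(A,float);B=np.array(B);a=A-A.mean(0);b=B-B.mean(0)
yaw=np.arctan2((a[:,0]*b[:,1]-a[:,1]*b[:,0]).sum(),(a*b).sum())
R=np.array([[np.cos(yaw),-np.sin(yaw)],[np.sin(yaw),np.cos(yaw)]])
t=B.mean(0)-R@A.mean(0);print("yaw",yaw,"org",t,"res",(B-A@R.T-t).round(1))
print("knob",R@[-56,0]+t, P(392,240,149),"bay",R@[37,0]+t)
print("bottle",onplane(f,(393,264),102))
E
```

```text
RN [475. 181. 134.]
RF [622. 172. 134.]
FN [464.   4. 137.]
FF [605.  -2. 139.]
bFN [470.  16.   0.]
bRN [479. 194.   0.]
bFF [613.   3.   0.]
yaw 1.4935092167536856 org [544.54081397  92.87326423] res [[ 0.5 -5.1]
 [-5.8 -2.9]
 [ 2.8 -7.4]
 [-9.2 -0.8]
 [ 8.6  4.7]
 [ 4.5  7.4]
 [-1.5  4.1]]
knob [540.21704334  37.04043332] [549.27510337  42.34661487 149.        ] bay [547.397591   129.76281322]
bottle [ 488.97304156 -336.31094669  102.        ]
```

```bash
python3 -m jog '[{"x":-2.42,"y":-1.885},{"x":-2.42,"y":-1.885},{"x":-2.42,"y":-1.885},{"x":-2.42,"y":-1.885},{"x":-2.42,"y":-1.885},{"x":-2.42,"y":-1.885},{"x":-2.42,"y":-1.885},{"x":-2.42,"y":-1.885},{"x":-2.42,"y":-1.885},{"x":-2.42,"y":-1.885},{"x":-2.42,"y":-1.885},{"x":-2.42,"y":-1.885},{"x":-2.42,"y":-1.885},{"x":-2.42,"y":-1.885},{"x":-2.42,"y":-1.885},{"x":-2.42,"y":-1.885},{"x":-2.42,"y":-1.885},{"x":-2.42,"y":-1.885},{"x":-2.42,"y":-1.885},{"x":-2.42,"y":-1.885}]'
python3 -m jog '[{"spin":0.104},{"spin":0.104},{"spin":0.104},{"spin":0.104},{"spin":0.104},{"spin":0.104},{"spin":0.104},{"spin":0.104},{"spin":0.104},{"spin":0.104},{"spin":0.104},{"spin":0.104},{"x":0}]'
python3 - <<'E'
from rig import *
from h import *
s=sense();f=grab_frame("wrist");print(s["eef_pos"],s["tcp_rot"],f["camera_matrix"],f["T_tool_cam"])
cv2.imwrite("pics/w1.png",f["pixels"]);np.savez("pics/w1.npz",**f);np.savez("pics/w1s.npz",eef_pos=s["eef_pos"],tcp_rot=s["tcp_rot"])
E
```

```text
[243.6441387  575.0666126  230.62951037] [-3.14032801e+00 -9.71107847e-06  2.74081303e+00] [[309.70691629   0.         324.03265749]
 [  0.         309.70691629 201.99638971]
 [  0.           0.           1.        ]] [[-6.30486589e-04 -9.62909910e-01 -2.69822362e-01  6.79404690e+01]
 [ 9.99999345e-01 -3.49424544e-04 -1.08968663e-03 -3.91240209e-01]
 [ 9.54987500e-04 -2.69822872e-01  9.62909500e-01 -1.41945322e+02]
 [ 0.00000000e+00  0.00000000e+00  0.00000000e+00  1.00000000e+00]]schema error: expected keys x, y, z, spin, grip
schema error: expected keys x, y, z, spin, grip
```

View pics/w1.png

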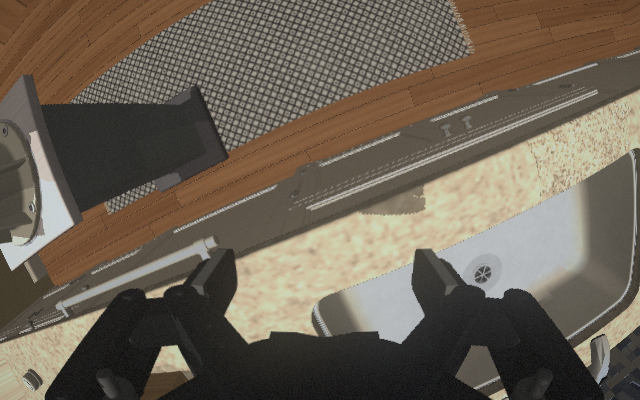

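The wrist picture shows the arm still at the start over the sink: every row needs all five keys. I'll repeat the moves with all of them.

```bash
python3 -m jog '[{"x":-2.42,"y":-1.885,"z":0,"spin":0,"grip":0},{"x":-2.42,"y":-1.885,"z":0,"spin":0,"grip":0},{"x":-2.42,"y":-1.885,"z":0,"spin":0,"grip":0},{"x":-2.42,"y":-1.885,"z":0,"spin":0,"grip":0},{"x":-2.42,"y":-1.885,"z":0,"spin":0,"grip":0},{"x":-2.42,"y":-1.885,"z":0,"spin":0,"grip":0},{"x":-2.42,"y":-1.885,"z":0,"spin":0,"grip":0},{"x":-2.42,"y":-1.885,"z":0,"spin":0,"grip":0},{"x":-2.42,"y":-1.885,"z":0,"spin":0,"grip":0},{"x":-2.42,"y":-1.885,"z":0,"spin":0,"grip":0},{"x":-2.42,"y":-1.885,"z":0,"spin":0,"grip":0},{"x":-2.42,"y":-1.885,"z":0,"spin":0,"grip":0},{"x":-2.42,"y":-1.885,"z":0,"spin":0,"grip":0},{"x":-2.42,"y":-1.885,"z":0,"spin":0,"grip":0},{"x":-2.42,"y":-1.885,"z":0,"spin":0,"grip":0},{"x":-2.42,"y":-1.885,"z":0,"spin":0,"grip":0},{"x":-2.42,"y":-1.885,"z":0,"spin":0,"grip":0},{"x":-2.42,"y":-1.885,"z":0,"spin":0,"grip":0},{"x":-2.42,"y":-1.885,"z":0,"spin":0,"grip":0},{"x":-2.42,"y":-1.885,"z":0,"spin":0,"grip":0}]'
python3 -m jog '[{"x":0,"y":0,"z":0,"spin":0.104,"grip":0},{"x":0,"y":0,"z":0,"spin":0.104,"grip":0},{"x":0,"y":0,"z":0,"spin":0.104,"grip":0},{"x":0,"y":0,"z":0,"spin":0.104,"grip":0},{"x":0,"y":0,"z":0,"spin":0.104,"grip":0},{"x":0,"y":0,"z":0,"spin":0.104,"grip":0},{"x":0,"y":0,"z":0,"spin":0.104,"grip":0},{"x":0,"y":0,"z":0,"spin":0.104,"grip":0},{"x":0,"y":0,"z":0,"spin":0.104,"grip":0},{"x":0,"y":0,"z":0,"spin":0.104,"grip":0},{"x":0,"y":0,"z":0,"spin":0.104,"grip":0},{"x":0,"y":0,"z":0,"spin":0.104,"grip":0},{"x":0,"y":0,"z":0,"spin":0,"grip":0}]'
python3 - <<'E'
from rig import *
from h import *
s=sense();f=grab_frame("wrist");print(s["clock"],s["eef_pos"],s["tcp_rot"])
cv2.imwrite("pics/w2.png",f["pixels"]);np.savez("pics/w2.npz",**f);np.savez("pics/w2s.npz",eef_pos=s["eef_pos"],tcp_rot=s["tcp_rot"])
E
```

```text
clock: 1.82
eef_pos: [542.8, 38.0, 231.1]
tcp_rot: [-3.141, -0.0, 2.741]
contact_force: [-0.1, 0.8, 0.7]
opening: 0.998
grasp_force: 0.0
clock: 2.9
eef_pos: [542.2, 39.5, 231.1]
tcp_rot: [-3.141, 0.0, 1.488]
contact_force: [0.2, -0.3, 0.2]
opening: 1.001
grasp_force: 0.0
2.9 [542.19254005  39.49236329 231.08425193] [-3.14111454e+00  9.18835739e-05  1.48814575e+00]
```

View pics/w2.png

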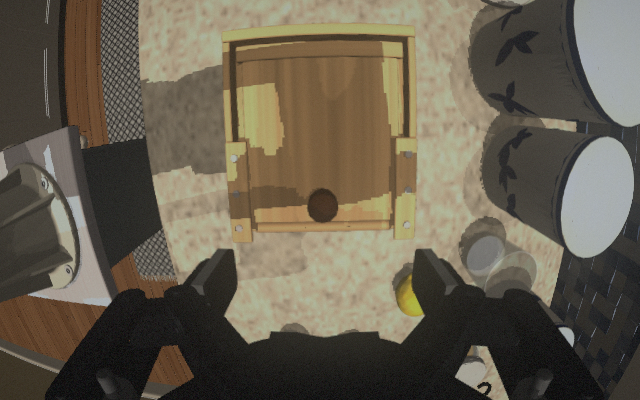

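The wrist view shows the box squarely: knob at (322,206), rear outer corners at (222,32) and (415,27), sill below the knob at (322,228), strip fronts at (234,242) and (413,238), lemon at (410,296).

```bash
python3 - <<'E'
from h import *
f=load("pics/w2.npz");s=load("pics/w2s.npz")
# knob blob
im=f["pixels"].astype(int);sub=im[180:235,295:350]
m=(sub.sum(2)<150).astype(np.uint8);n,l,st,ce=cv2.connectedComponentsWithStats(m)
k=1+np.argmax(st[1:,4]);uv=ce[k]+[295,180];print("knob blob",uv,st[k]);
for z in (149,146): print(wplane(f,s,uv,z).round(1))
pts={"RL":(222,32,134,88,77),"RR":(415,27,134,88,-77),"FL":(234,242,139,-88,77),"FR":(413,239,139,-88,-77)}
A=[];B=[]
for nme,(u,v,z,x,y) in pts.items():
    p=wplane(f,s,(u,v),z);print(nme,p.round(1));A.append([x,y]);B.append(p[:2])
A=np.array(A,float);B=np.array(B);a=A-A.mean(0);b=B-B.mean(0)
yaw=np.arctan2((a[:,0]*b[:,1]-a[:,1]*b[:,0]).sum(),(a*b).sum())
R=np.array([[np.cos(yaw),-np.sin(yaw)],[np.sin(yaw),np.cos(yaw)]]);t=B.mean(0)-R@A.mean(0)
print("yaw",yaw,"org",t,"res",(B-A@R.T-t).round(1),"knob",R@[-56,0]+t,"bay",R@[37,0]+t)
E
```

```text
knob blob [318.62427746 197.42196532] [ 13   9  28  27 173]
[538.9  48.2 149. ]
[538.8  47.4 146. ]
RL [473.5 186.  134. ]
RR [625.5 176.6 134. ]
FL [463.8  12.9 139. ]
FR [614.3   3.1 139. ]
yaw 1.5090976208385198 org [544.26462908  94.62547507] res [[ 0.7 -1.2]
 [-1.1 -1.2]
 [ 1.8  1.3]
 [-1.4  1.1]] knob [540.81169325  38.73202971] bay [546.54603311 131.55507289]
```

```bash
python3 -m jog '[{"x":-0.05,"y":-0.13,"z":2.5,"spin":-0.02,"grip":0},{"x":0,"y":0,"z":2.5,"spin":0,"grip":0.2},{"x":0,"y":0,"z":2.5,"spin":0,"grip":0.4},{"x":0,"y":0,"z":2.0,"spin":0,"grip":0.5},{"x":0,"y":0,"z":1.2,"spin":0,"grip":0.5},{"x":0,"y":0,"z":0,"spin":0,"grip":0.6},{"x":0,"y":0,"z":0,"spin":0,"grip":1},{"x":0,"y":0,"z":0,"spin":0,"grip":1},{"x":0,"y":0,"z":0,"spin":0,"grip":1},{"x":0,"y":0,"z":0,"spin":0,"grip":1}]' 40
```

```text
clock: 3.78
eef_pos: [541.6, 39.2, 125.3]
tcp_rot: [3.14, -0.0, 1.514]
contact_force: [-0.2, -1.0, -1.8]
opening: 0.264
grasp_force: 39.2
```

```bash
python3 -m jog '[{"x":0,"y":0,"z":-0.3,"spin":0,"grip":1},{"x":0,"y":0,"z":-0.3,"spin":0,"grip":1},{"x":0,"y":0,"z":-0.25,"spin":0,"grip":1},{"x":0,"y":0,"z":0,"spin":0,"grip":1},{"x":0,"y":0,"z":0,"spin":0,"grip":1}]'
python3 - <<'E'
from rig import *
from h import *
f=grab_frame("wrist");cv2.imwrite("pics/w3.png",cv2.resize(f["pixels"][150:350,200:440],None,fx=3,fy=3))
E
```

```text
clock: 4.2
eef_pos: [541.2, 39.1, 133.1]
tcp_rot: [3.141, -0.0, 1.513]
contact_force: [-0.4, -0.1, -1.0]
opening: 0.262
grasp_force: 39.3
```

View pics/w3.png

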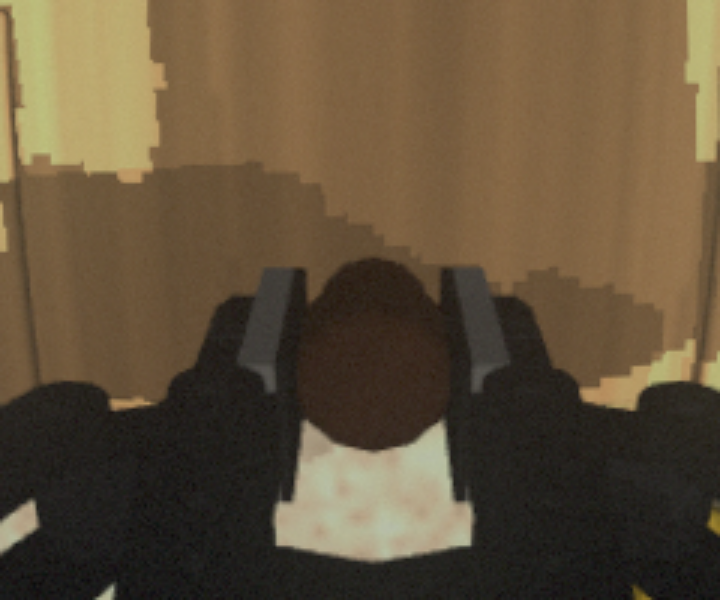

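The crop shows the knob at about (375,350), firmly pinched between both pads. Now I draw the lid.

```bash
python3 -m jog '[{"x":-0.4,"y":0,"z":0,"spin":0,"grip":1},{"x":-0.6,"y":0,"z":0,"spin":0,"grip":1},{"x":-0.6,"y":0,"z":0,"spin":0,"grip":1},{"x":-0.4,"y":0,"z":0,"spin":0,"grip":1}]'
python3 -m jog '[{"x":-0.7,"y":0,"z":0,"spin":0,"grip":1},{"x":-0.8,"y":0,"z":0,"spin":0,"grip":1},{"x":-0.8,"y":0,"z":0,"spin":0,"grip":1},{"x":-0.7,"y":0,"z":0,"spin":0,"grip":1}]'
```

```text
clock: 4.58
eef_pos: [539.8, 18.2, 132.7]
tcp_rot: [-3.141, 0.0, 1.513]
contact_force: [0.4, 0.1, -1.7]
opening: 0.262
grasp_force: 39.3
clock: 4.92
eef_pos: [538.1, -11.8, 132.8]
tcp_rot: [-3.142, 0.0, 1.513]
contact_force: [0.5, 0.6, -1.1]
opening: 0.257
grasp_force: 39.3
```

```bash
python3 -m jog '[{"x":-0.8,"y":0,"z":0,"spin":0,"grip":1},{"x":-0.8,"y":0,"z":0,"spin":0,"grip":1},{"x":-0.6,"y":0,"z":0,"spin":0,"grip":1},{"x":-0.5,"y":0,"z":0.1,"spin":0,"grip":1},{"x":-0.5,"y":0,"z":0.1,"spin":0,"grip":1},{"x":-0.2,"y":0,"z":0.1,"spin":0,"grip":1},{"x":0,"y":0,"z":0.1,"spin":0,"grip":1},{"x":0,"y":0,"z":0,"spin":0,"grip":1}]'
```

```text
clock: 5.58
eef_pos: [536.3, -44.8, 128.7]
tcp_rot: [3.142, 0.0, 1.513]
contact_force: [0.3, -1.1, 0.2]
opening: 0.26
grasp_force: 39.5
```

```bash
python3 -m jog '[{"x":0,"y":0,"z":0,"spin":0,"grip":0.6},{"x":0,"y":0,"z":0,"spin":0,"grip":0.4},{"x":0,"y":0,"z":0,"spin":0,"grip":0.4},{"x":0,"y":0,"z":-2,"spin":0,"grip":0.4},{"x":0,"y":0,"z":-3,"spin":0,"grip":0.4},{"x":0,"y":0,"z":-3,"spin":0,"grip":0.4},{"x":-2.9,"y":-0.3,"z":-2,"spin":0,"grip":0},{"x":-2.9,"y":-0.3,"z":0,"spin":0,"grip":0},{"x":-2.9,"y":-0.3,"z":0,"spin":0,"grip":0},{"x":-2.9,"y":-0.3,"z":0,"spin":0,"grip":0},{"x":-2.9,"y":-0.3,"z":0,"spin":0,"grip":0},{"x":-2.9,"y":-0.3,"z":0,"spin":0,"grip":0},{"x":-2.9,"y":-0.3,"z":0,"spin":0,"grip":0},{"x":-2.9,"y":-0.3,"z":0,"spin":0,"grip":0},{"x":-2.9,"y":-0.3,"z":0,"spin":0,"grip":0},{"x":-2.9,"y":-0.3,"z":0,"spin":0,"grip":0},{"x":0,"y":0,"z":0,"spin":0,"grip":0},{"x":0,"y":0,"z":0,"spin":0,"grip":0}]'
python3 - <<'E'
from rig import *
from h import *
s=sense();f=grab_frame("wrist");print(s["clock"],s["eef_pos"],s["tcp_rot"])
cv2.imwrite("pics/w4.png",f["pixels"]);np.savez("pics/w4.npz",**f);np.savez("pics/w4s.npz",eef_pos=s["eef_pos"],tcp_rot=s["tcp_rot"])
E
```

```text
clock: 7.08
eef_pos: [489.1, -333.4, 228.6]
tcp_rot: [-3.141, -0.0, 1.511]
contact_force: [-0.5, -0.2, 0.1]
opening: 0.995
grasp_force: 0.0
7.0833 [ 489.10282851 -333.43979323  228.57623963] [-3.14147558e+00 -2.79689204e-04  1.51057481e+00]
```

View pics/w4.png

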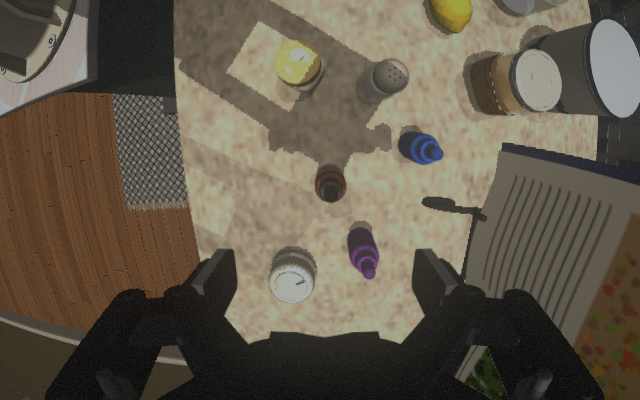

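The wrist view shows the amber bottle at (330,185) with its bulb around (331,192), purple at (363,250), the timer at (292,280), blue at (422,150), the spice jar at (298,62) and salt at (385,80).

```bash
python3 - <<'E'
from h import *
f=load("pics/w4.npz");s=load("pics/w4s.npz")
for n,u,v,z in (("amber top",331,194,102),("amber base",330,170,0),("purple top",369,272,102),("timer",292,283,47),("blue top",435,153,102),("book corner",505,146,0)):
    print(n,wplane(f,s,(u,v),z).round(1))
cv2.imwrite("pics/w4c.png",cv2.resize(f["pixels"][150:220,295:365],None,fx=8,fy=8,interpolation=cv2.INTER_CUBIC))
E
```

```text
amber top [ 495.4 -334.   102. ]
amber base [ 496.7 -329.8    0. ]
purple top [ 528.7 -415.4  102. ]
timer [ 443.2 -455.3   47. ]
blue top [ 592.1 -301.1  102. ]
book corner [ 735.1 -306.2    0. ]
```

View pics/w4c.png

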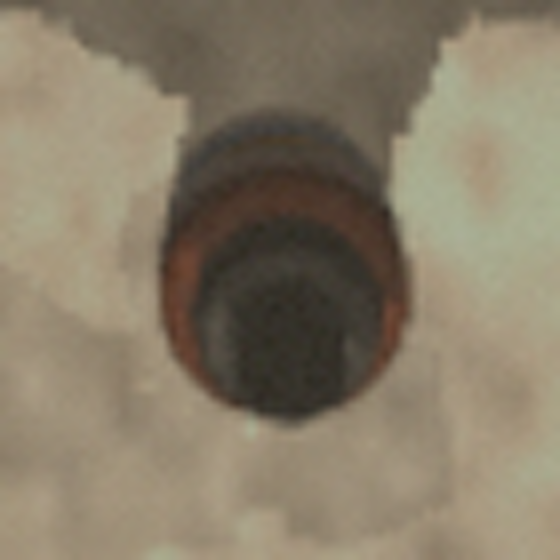

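The crop shows the collar centred at image pixel (331.5,188.7) and the bulb tip at (331,193), so the bottle axis is about (495.5,-333). I descend and grasp.

```bash
python3 -m jog '[{"x":0.08,"y":0.64,"z":2,"spin":0,"grip":0},{"x":0,"y":0,"z":3,"spin":0,"grip":0},{"x":0,"y":0,"z":3,"spin":0,"grip":0.2},{"x":0,"y":0,"z":3,"spin":0,"grip":0.3},{"x":0,"y":0,"z":3,"spin":0,"grip":0.4},{"x":0,"y":0,"z":1.7,"spin":0,"grip":0.4},{"x":0,"y":0,"z":0.8,"spin":0,"grip":0.5},{"x":0,"y":0,"z":0,"spin":0,"grip":0.5},{"x":0,"y":0,"z":0,"spin":0,"grip":0.65},{"x":0,"y":0,"z":0,"spin":0,"grip":0.7},{"x":0,"y":0,"z":0,"spin":0,"grip":0.8},{"x":0,"y":0,"z":0,"spin":0,"grip":1},{"x":0,"y":0,"z":0,"spin":0,"grip":1},{"x":0,"y":0,"z":0,"spin":0,"grip":1}]' 25
```

```text
clock: 8.3
eef_pos: [496.8, -332.7, 65.4]
tcp_rot: [3.139, 0.001, 1.513]
contact_force: [-0.6, 1.1, 6.6]
opening: 0.255
grasp_force: 24.9
```

```bash
python3 -m jog '[{"x":0,"y":0,"z":-1,"spin":0,"grip":1},{"x":0,"y":0,"z":-2,"spin":0,"grip":1},{"x":0,"y":0,"z":-3,"spin":0,"grip":1},{"x":0,"y":0,"z":-3,"spin":0,"grip":1},{"x":0,"y":0,"z":-3,"spin":0,"grip":1},{"x":0,"y":0,"z":-3,"spin":0,"grip":1},{"x":0,"y":0,"z":-2,"spin":0,"grip":1},{"x":0,"y":0,"z":-2,"spin":0,"grip":1},{"x":0,"y":0,"z":0,"spin":0,"grip":1},{"x":0,"y":0,"z":0,"spin":0,"grip":1}]'
```

```text
clock: 9.13
eef_pos: [496.2, -332.4, 255.3]
tcp_rot: [3.139, 0.001, 1.513]
contact_force: [0.1, 0.6, -1.8]
opening: 0.259
grasp_force: 24.7
```

```bash
python3 -m jog '[{"x":1.3,"y":0.06,"z":0,"spin":0,"grip":1},{"x":2.6,"y":0.13,"z":0,"spin":0,"grip":1},{"x":2.8,"y":0.14,"z":0,"spin":0,"grip":1},{"x":2.8,"y":0.14,"z":0,"spin":0,"grip":1},{"x":2.8,"y":0.14,"z":0,"spin":0,"grip":1},{"x":2.8,"y":0.14,"z":0,"spin":0,"grip":1},{"x":2.8,"y":0.14,"z":0,"spin":0,"grip":1},{"x":2.8,"y":0.14,"z":0,"spin":0,"grip":1},{"x":2.8,"y":0.14,"z":0,"spin":0,"grip":1},{"x":2.8,"y":0.14,"z":0,"spin":0,"grip":1},{"x":2.8,"y":0.14,"z":0,"spin":0,"grip":1},{"x":2.8,"y":0.14,"z":0,"spin":0,"grip":1},{"x":2.8,"y":0.14,"z":0,"spin":0,"grip":1},{"x":2.8,"y":0.14,"z":0,"spin":0,"grip":1},{"x":2.8,"y":0.14,"z":0,"spin":0,"grip":1},{"x":2.8,"y":0.14,"z":0,"spin":0,"grip":1},{"x":2.6,"y":0.12,"z":0,"spin":0,"grip":1},{"x":1.2,"y":0.06,"z":0,"spin":0,"grip":1},{"x":0,"y":0,"z":0,"spin":0,"grip":1},{"x":0,"y":0,"z":0,"spin":0,"grip":1}]'
python3 - <<'E'
from rig import *
from h import *
s=sense();f=grab_frame("wrist");g=grab_frame("side");print(s["clock"],s["eef_pos"],s["tcp_rot"])
np.savez("pics/w5.npz",**f);np.savez("pics/w5s.npz",eef_pos=s["eef_pos"],tcp_rot=s["tcp_rot"])
a=np.vstack([f["pixels"][:,60:580],np.zeros((1,520,3),np.uint8)]);b=g["pixels"][120:280,250:420];b=cv2.resize(b,None,fx=1.5,fy=1.5)
c=np.zeros((401,800,3),np.uint8);c[:,:520]=a;c[:240,530:785]=b;cv2.imwrite("pics/w5.png",c)
E
```

```text
clock: 10.8
eef_pos: [545.4, 134.9, 252.6]
tcp_rot: [-3.139, 0.001, 1.514]
contact_force: [-0.0, -0.2, -0.8]
opening: 0.261
grasp_force: 24.7
10.8 [545.35218922 134.9430041  252.60683243] [-3.13946002e+00  1.04325784e-03  1.51439896e+00]
```

View pics/w5.png

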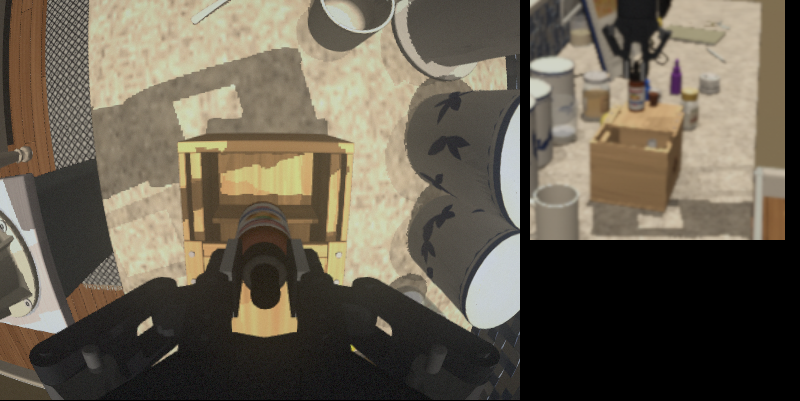

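The left panel shows the rear compartment uncovered, with the bottle hanging upright above it at about (265,260). In the right panel (side view) the lid is fully drawn. I lower it.

```bash
python3 -m jog '[{"x":0,"y":0,"z":1.5,"spin":0,"grip":1},{"x":0,"y":0,"z":2.5,"spin":0,"grip":1},{"x":0,"y":0,"z":2.5,"spin":0,"grip":1},{"x":0,"y":0,"z":2.5,"spin":0,"grip":1},{"x":0,"y":0,"z":2.5,"spin":0,"grip":1},{"x":0,"y":0,"z":2.0,"spin":0,"grip":1},{"x":0,"y":0,"z":1.5,"spin":0,"grip":1},{"x":0,"y":0,"z":1.0,"spin":0,"grip":1},{"x":0,"y":0,"z":0.6,"spin":0,"grip":1},{"x":0,"y":0,"z":0.3,"spin":0,"grip":1},{"x":0,"y":0,"z":0,"spin":0,"grip":1},{"x":0,"y":0,"z":0,"spin":0,"grip":1}]'
```

```text
clock: 11.9
eef_pos: [546.9, 134.7, 85.5]
tcp_rot: [3.141, -0.0, 1.513]
contact_force: [0.6, -0.1, -0.3]
opening: 0.258
grasp_force: 24.7
```

```bash
python3 -m jog '[{"x":0,"y":0,"z":0.4,"spin":0,"grip":1},{"x":0,"y":0,"z":0.3,"spin":0,"grip":1},{"x":0,"y":0,"z":0.2,"spin":0,"grip":1},{"x":0,"y":0,"z":0.15,"spin":0,"grip":1},{"x":0,"y":0,"z":0.1,"spin":0,"grip":1},{"x":0,"y":0,"z":0,"spin":0,"grip":1}]'
```

```text
clock: 12.4
eef_pos: [546.4, 134.9, 73.5]
tcp_rot: [3.142, -0.0, 1.513]
contact_force: [-0.6, 0.5, 2.1]
opening: 0.26
grasp_force: 25.0
```

```bash
python3 -m jog '[{"x":0,"y":0,"z":0,"spin":0,"grip":0.7},{"x":0,"y":0,"z":0,"spin":0,"grip":0.65},{"x":0,"y":0,"z":0,"spin":0,"grip":0.6},{"x":0,"y":0,"z":0,"spin":0,"grip":0.5},{"x":0,"y":0,"z":0,"spin":0,"grip":0.5},{"x":0,"y":0,"z":-0.5,"spin":0,"grip":0.5},{"x":0,"y":0,"z":-1,"spin":0,"grip":0.5},{"x":0,"y":0,"z":-2,"spin":0,"grip":0.5},{"x":0,"y":0,"z":-3,"spin":0,"grip":0.5},{"x":0,"y":0,"z":-3,"spin":0,"grip":0.5},{"x":0,"y":0,"z":-3,"spin":0,"grip":0.5},{"x":0,"y":0,"z":-3,"spin":0,"grip":0.5},{"x":0,"y":0,"z":0,"spin":0,"grip":0.5}]'
python3 - <<'E'
from rig import *
from h import *
s=sense();f=grab_frame("wrist");print(s["clock"],s["eef_pos"],s["tcp_rot"])
cv2.imwrite("pics/w6.png",f["pixels"]);np.savez("pics/w6.npz",**f);np.savez("pics/w6s.npz",eef_pos=s["eef_pos"],tcp_rot=s["tcp_rot"])
E
```

```text
clock: 13.48
eef_pos: [549.5, 135.5, 235.5]
tcp_rot: [3.132, -0.003, 1.513]
contact_force: [0.9, -0.0, -0.1]
opening: 0.498
grasp_force: 0.0
13.4833 [549.4556833  135.50646193 235.45085986] [ 3.13210477e+00 -2.89909125e-03  1.51275716e+00]
```

View pics/w6.png

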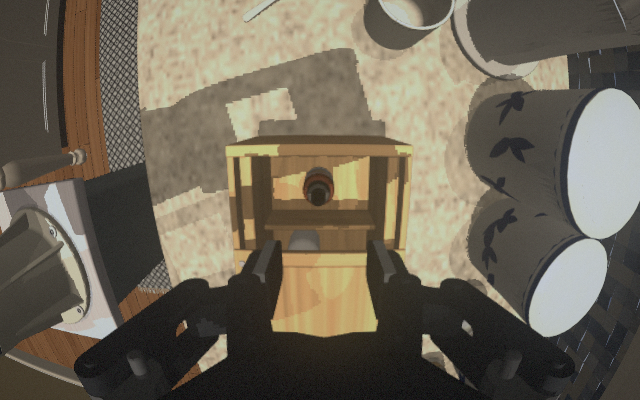

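The view shows the amber bottle standing upright in the rear compartment at (318,187), the pill bottle at (303,240) in front of the divider, and the lid still open. I go back to the knob.

```bash
python3 -m jog '[{"x":-1.8,"y":0,"z":0,"spin":0,"grip":0.4},{"x":-2.7,"y":0,"z":0,"spin":0,"grip":0.4},{"x":-2.7,"y":0,"z":0,"spin":0,"grip":0.4},{"x":-2.7,"y":0,"z":0,"spin":0,"grip":0.4},{"x":-2.7,"y":0,"z":0,"spin":0,"grip":0.4},{"x":-2.7,"y":0,"z":0,"spin":0,"grip":0.4},{"x":-1.8,"y":0,"z":0,"spin":0,"grip":0.4},{"x":-0.9,"y":0,"z":0,"spin":0,"grip":0.4},{"x":0,"y":0,"z":0,"spin":0,"grip":0.4},{"x":0,"y":0,"z":0,"spin":0,"grip":0.4}]'
python3 - <<'E'
from rig import *
from h import *
s=sense();f=grab_frame("wrist");np.savez("pics/w7.npz",**f)
im=f["pixels"].astype(int)
# reddish-dark knob: project expected knob, list dark-brown blobs nearby
m=((im[...,2]-im[...,0]>8)&(im.sum(2)<230)).astype(np.uint8);m[:150]=0;m[:,:270]=0;m[:,380:]=0
n,l,st,ce=cv2.connectedComponentsWithStats(m)
for k in range(1,n):
    if st[k,4]>80: print(st[k],ce[k].round(),wplane(f,s,ce[k],145).round(1))
print(s["eef_pos"])
g=np.load("pics/w2.npz")["pixels"].astype(int)[206,322];print(g)
E
```

```text
clock: 14.37
eef_pos: [535.6, -44.6, 228.0]
tcp_rot: [-3.141, -0.0, 1.512]
contact_force: [-0.5, -0.2, 0.5]
opening: 0.595
grasp_force: 0.0
[310 189  32  36 878] [325. 207.] [536.3 -44.3 145. ]
[270 242   4  50 147] [271. 266.] [489.3 -92.2 145. ]
[375 242   5  53 192] [378. 267.] [576.6 -98.3 145. ]
[270 286  10  20  94] [274. 295.] [ 487.7 -120.9  145. ]
[270 315  31  20 324] [283. 323.] [ 492.3 -151.8  145. ]
[339 320  26  12 117] [351. 324.] [ 553.2 -155.2  145. ]
[535.64306208 -44.63576066 227.99535716]
[42 57 76]
```

The knob blob is at (325,207), about (536,-45), right under the tool.

```bash
python3 -m jog '[{"x":-0.1,"y":0.05,"z":2.5,"spin":0,"grip":0.4},{"x":0,"y":0,"z":2.5,"spin":0,"grip":0.4},{"x":0,"y":0,"z":2.5,"spin":0,"grip":0.4},{"x":0,"y":0,"z":1.6,"spin":0,"grip":0.4},{"x":0,"y":0,"z":0.9,"spin":0,"grip":0.5},{"x":0,"y":0,"z":0,"spin":0,"grip":0.6},{"x":0,"y":0,"z":0,"spin":0,"grip":0.7},{"x":0,"y":0,"z":0,"spin":0,"grip":1},{"x":0,"y":0,"z":0,"spin":0,"grip":1},{"x":0,"y":0,"z":0,"spin":0,"grip":1}]' 30
```

```text
clock: 15.25
eef_pos: [536.8, -45.9, 129.2]
tcp_rot: [3.14, 0.0, 1.513]
contact_force: [0.1, 0.2, -0.3]
opening: 0.262
grasp_force: 29.4
```

```bash
python3 -m jog '[{"x":0,"y":0,"z":-0.2,"spin":0,"grip":1},{"x":0.3,"y":0,"z":-0.2,"spin":0,"grip":1},{"x":0.6,"y":0,"z":-0.1,"spin":0,"grip":1},{"x":0.6,"y":0,"z":0,"spin":0,"grip":1},{"x":0.5,"y":0,"z":0,"spin":0,"grip":1},{"x":0,"y":0,"z":0,"spin":0,"grip":1}]'
```

```text
clock: 15.75
eef_pos: [537.5, -24.9, 133.3]
tcp_rot: [-3.142, -0.0, 1.514]
contact_force: [0.6, -0.4, -2.6]
opening: 0.261
grasp_force: 29.4
```

```bash
python3 -m jog '[{"x":0.6,"y":0,"z":0,"spin":0,"grip":1},{"x":0.7,"y":0,"z":0,"spin":0,"grip":1},{"x":0.7,"y":0,"z":0,"spin":0,"grip":1},{"x":0.7,"y":0,"z":0,"spin":0,"grip":1},{"x":0.7,"y":0,"z":0,"spin":0,"grip":1},{"x":0.6,"y":0,"z":0,"spin":0,"grip":1},{"x":0,"y":0,"z":0,"spin":0,"grip":1}]'
```

```text
clock: 16.33
eef_pos: [539.9, 15.2, 133.3]
tcp_rot: [3.142, -0.0, 1.514]
contact_force: [-0.0, 1.1, -1.4]
opening: 0.264
grasp_force: 29.5
```

```bash
python3 -m jog '[{"x":0.6,"y":0,"z":0,"spin":0,"grip":1},{"x":0.6,"y":0,"z":0,"spin":0,"grip":1},{"x":0.5,"y":0,"z":0,"spin":0,"grip":1},{"x":0.4,"y":0,"z":0,"spin":0,"grip":1},{"x":0.2,"y":0,"z":0,"spin":0,"grip":1},{"x":0,"y":0,"z":0,"spin":0,"grip":1},{"x":0,"y":0,"z":0,"spin":0,"grip":1}]'
```

```text
clock: 16.92
eef_pos: [541.1, 37.0, 133.3]
tcp_rot: [-3.142, 0.0, 1.513]
contact_force: [0.8, 0.2, -0.8]
opening: 0.265
grasp_force: 29.5
```

```bash
python3 -m jog '[{"x":0.1,"y":0,"z":0,"spin":0,"grip":1},{"x":0.1,"y":0,"z":0,"spin":0,"grip":1},{"x":0,"y":0,"z":0,"spin":0,"grip":1}]'
```

```text
clock: 17.17
eef_pos: [541.3, 38.9, 133.3]
tcp_rot: [3.141, -0.0, 1.513]
contact_force: [-0.1, -0.3, -1.7]
opening: 0.265
grasp_force: 29.5
```

```bash
python3 -m jog '[{"x":0.1,"y":0,"z":0,"spin":0,"grip":1},{"x":0.1,"y":0,"z":0,"spin":0,"grip":1},{"x":0,"y":0,"z":0,"spin":0,"grip":1},{"x":0,"y":0,"z":0,"spin":0,"grip":1}]'
```

```text
clock: 17.5
eef_pos: [541.4, 40.8, 133.3]
tcp_rot: [3.141, 0.0, 1.513]
contact_force: [0.0, -0.5, -0.9]
opening: 0.26
grasp_force: 29.5
```

```bash
python3 -m jog '[{"x":0.1,"y":0,"z":0,"spin":0,"grip":1},{"x":0.1,"y":0,"z":0,"spin":0,"grip":1},{"x":0,"y":0,"z":0,"spin":0,"grip":1},{"x":0,"y":0,"z":0,"spin":0,"grip":1}]'
```

```text
clock: 17.83
eef_pos: [541.4, 41.0, 133.4]
tcp_rot: [-3.142, 0.003, 1.514]
contact_force: [0.1, -12.5, 1.4]
opening: 0.266
grasp_force: 29.6
```

Rear wall reached. I ease back 2 mm, lower and watch the force.

```bash
python3 -m jog '[{"x":-0.2,"y":0,"z":0.1,"spin":0,"grip":1},{"x":0,"y":0,"z":0.2,"spin":0,"grip":1},{"x":0,"y":0,"z":0.15,"spin":0,"grip":1},{"x":0,"y":0,"z":0,"spin":0,"grip":1}]'
```

```text
clock: 18.17
eef_pos: [541.5, 40.6, 128.5]
tcp_rot: [3.141, 0.001, 1.513]
contact_force: [1.1, -4.1, -0.1]
opening: 0.262
grasp_force: 29.6
```

```bash
python3 -m jog '[{"x":0,"y":0,"z":0.1,"spin":0,"grip":1},{"x":0,"y":0,"z":0.1,"spin":0,"grip":1},{"x":0,"y":0,"z":0,"spin":0,"grip":1}]'
```

```text
clock: 18.42
eef_pos: [541.6, 40.5, 127.4]
tcp_rot: [3.141, 0.001, 1.513]
contact_force: [-3.1, -6.7, 6.4]
opening: 0.259
grasp_force: 30.1
```

```bash
python3 -m jog '[{"x":0,"y":0,"z":-0.1,"spin":0,"grip":0.7},{"x":0,"y":0,"z":0,"spin":0,"grip":0.5},{"x":0,"y":0,"z":0,"spin":0,"grip":0.4},{"x":0,"y":0,"z":-1.5,"spin":0,"grip":0.3},{"x":0,"y":0,"z":-3,"spin":0,"grip":0.2},{"x":0,"y":0,"z":-3,"spin":0,"grip":0},{"x":0,"y":0,"z":-2.6,"spin":0.02,"grip":0},{"x":0,"y":0,"z":0,"spin":0,"grip":0},{"x":0,"y":0,"z":0,"spin":0,"grip":0},{"x":0,"y":0,"z":0,"spin":0,"grip":0}]'
python3 - <<'E'
from rig import *
from h import *
s=sense();f=grab_frame("wrist");np.savez("pics/w8.npz",**f);print(s["eef_pos"],s["tcp_rot"])
f0=load("pics/w2.npz");s0=load("pics/w2s.npz")
def kn(f,s):
    im=f["pixels"].astype(int);m=((im[...,2]-im[...,0]>8)&(im.sum(2)<230)).astype(np.uint8);m[:150]=0;m[:,:270]=0;m[:,380:]=0;m[240:]=0
    n,l,st,ce=cv2.connectedComponentsWithStats(m);k=1+np.argmax(st[1:,4]);return st[k],ce[k],wplane(f,s,ce[k],140).round(1)
print(kn(f0,s0));print(kn(f,s))
# lid front edge / sill: brightness profile along columns beside the knob
for F in (f0,f):
    g=cv2.cvtColor(F["pixels"],cv2.COLOR_BGR2GRAY)
    for c in (275,365): print(c,g[200:246,c-4:c+5].mean(1).round().astype(int).tolist())
# rear edge of the lid against the rear wall
for F in (f0,f):
    g=cv2.cvtColor(F["pixels"],cv2.COLOR_BGR2GRAY);print(g[20:70,330:340].mean(1).round().astype(int).tolist())
E
```

```text
clock: 19.25
eef_pos: [540.9, 41.1, 228.1]
tcp_rot: [-3.141, -0.0, 1.493]
contact_force: [-0.1, 0.1, -0.9]
opening: 1.001
grasp_force: 0.0
[540.9089947   41.09408773 228.11822005] [-3.14088234e+00 -1.21773784e-04  1.49313224e+00]
(array([307, 188,  31,  35, 846], dtype=int32), array([322.19858156, 204.99054374]), array([540.8,  39.5, 140. ]))
(array([309, 188,  32,  36, 880], dtype=int32), array([324.76931818, 206.20340909]), array([541.5,  40.8, 140. ]))
275 [85, 85, 85, 86, 86, 86, 86, 124, 143, 148, 148, 147, 148, 148, 147, 148, 147, 147, 148, 148, 147, 145, 109, 112, 125, 136, 146, 151, 151, 150, 143, 135, 130, 153, 154, 155, 156, 155, 156, 156, 155, 155, 155, 154, 154, 155]
365 [145, 156, 159, 158, 159, 158, 159, 157, 156, 157, 156, 149, 147, 146, 147, 147, 148, 147, 148, 138, 117, 110, 125, 136, 144, 149, 153, 150, 145, 139, 152, 173, 173, 173, 173, 173, 173, 172, 174, 176, 177, 177, 178, 176, 174, 172]
275 [87, 85, 87, 86, 86, 86, 86, 111, 136, 147, 147, 147, 147, 147, 149, 147, 147, 147, 147, 148, 148, 146, 135, 94, 83, 102, 118, 131, 142, 148, 152, 151, 146, 139, 133, 146, 154, 156, 156, 156, 156, 156, 156, 156, 155, 156]
365 [104, 127, 134, 143, 157, 157, 156, 155, 154, 154, 152, 152, 149, 145, 145, 146, 146, 146, 146, 146, 140, 110, 80, 92, 111, 124, 136, 145, 152, 152, 150, 145, 139, 144, 165, 173, 173, 174, 174, 174, 175, 176, 177, 177, 177, 177]
[157, 155, 150, 152, 159, 161, 162, 163, 163, 164, 163, 162, 159, 141, 73, 61, 58, 59, 57, 59, 84, 104, 106, 104, 104, 106, 106, 107, 105, 105, 103, 104, 105, 104, 100, 90, 80, 92, 102, 102, 101, 102, 102, 102, 103, 102, 102, 101, 102, 102]
[160, 156, 153, 148, 155, 161, 162, 163, 164, 164, 164, 163, 163, 158, 90, 61, 57, 57, 57, 72, 92, 103, 106, 105, 104, 107, 107, 106, 104, 104, 105, 105, 103, 102, 94, 78, 84, 100, 102, 101, 101, 102, 102, 101, 102, 101, 101, 101, 100, 101]
```

The lid front shows the same dark gap ahead of the sill as before opening. The knob is within 1.5 mm of its original position, so the lid is home and flat. Handing in.

```bash
python3 -c "
from rig import *
print(sign_off())"
```

```text
the job is handed in; nothing more can be done
None
```

The job is handed in at about 19 s of the 54 s allowed: the dropper bottle was left standing upright in the rear compartment (last seen before the lid was shut), and the lid measures back within about 1.5 mm of shut and flat behind the sill; the judge returned no verdict.

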